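# Torque up a connector nut with a break-over spanner and check that it holds

## Task

The hex coupling nut of the load on the coupler block is only finger-tight. Tighten it clockwise with the break-over torque spanner until the nut is home and the handle just breaks over (never on to its end stop), then, with the jaw left on the nut, ease off until the handle springs straight and bring it up to the break-over once more to check that the nut holds without turning. Finish with the nut still tight and the spanner laid flat, straight and whole on the grey mat, and leave the other things where they are.

Things in the scene. Friction and masses are not known exactly. Their poses are not given: they have to be found in the camera images.
- nut_centre (a point): Centre of the steel hex coupling nut: 32 mm across flats, 37 mm across corners, 16 mm tall, axis upright, 50 mm above the bench. Frame turns with the nut: z up, x to a corner, so an open spanner fits with its length along x or any 60 degrees from it. Above it a 26 mm round body rises to 84 mm over the bench; below it a 29 mm neck and a 42 mm square flange (screw heads to 37 mm over the bench).
- nut (a joint): Turn of the nut in rad: 0 = home on its seat (hard stop), negative = still that far from home; grows as the nut is turned clockwise seen from above (tightening). It starts 0.1 to 0.4 short of home. A thread drag of 0.06 N m keeps it where it is left.
- coupler: Aluminium coupler block, bolted down: foot plate 94 x 150 x 6 mm, milled body 84 x 112 mm, its top 30 mm above the bench. Origin at the centre of its underside, z up. The hex nut stands at x = -20 mm, y = 0, on the side nearer the robot; two round grey dust caps, 21 mm across, up to 42 mm above the bench, at x = +27 mm, y = +-30 mm.
- wrench: Handle of the loose break-over torque spanner (0.2 to 0.35 kg) lying on the mat: black grip 110 long, 18 wide, 16 tall (mm), then a 16 mm wide steel clevis. Origin mid-grip on its underside; x along the handle to the open jaw, z up. Ahead of the origin: head pivot 85 mm, jaw centre 145 mm (handle straight), prong tips 168 mm; tail 60 mm behind.
- grip_centre (a point): Middle of the black grip at half its height (8 mm above its underside), where to take hold of it; frame as the handle's.
- jaw_centre (a point): Centre of the spanner's open jaw, where the nut's centre sits when fitted; x towards the opening. The jaw is level with the middle of the grip, 10 mm thick, 33.4 mm between prongs, tips flared; the prongs reach 14 mm (flare 22 mm) past this point, the back wall is 20 mm behind it. On the nut it can rock 5 to 9 degrees either way before it bears.
- wrench_head (a joint): Kink between handle and head in rad: 0 = straight. A preloaded spring keeps it straight up to about 0.17 N m; tightening clockwise with the nut home, the handle then breaks over and runs ahead of the head (value grows, 0.3 N m/rad more), to a hard stop at 0.4. A clear break-over is 0.1 to 0.2; over 0.3 is too far. It springs straight when eased; it does not break the other way.
- mat: Grey rubber mat, fixed, 260 x 130 x 3 mm (its x, y, z). Origin at the centre of its underside.
- coax_tee: Coax tee adapter, 28 x 34 x 12 mm, a bystander; origin at the centre of its underside.
- terminator_1: Standing coax terminator, 14 mm across, 26 mm tall, a bystander; origin at the centre of its underside.
- marker_black: Lying felt marker with black cap, 126 mm long, 18 mm thick, a bystander; origin at its middle, on the underside.

How it is judged:
On the way, in this order (a step that is already met when the one before it is completed fails the run):
1. The spanner's jaw is fitted on the hex nut (horizontal distance between jaw_centre and nut_centre below 0.005 m and z of jaw_centre in the frame of nut_centre between -0.009 and 0.009 m), for 0.1 s.
2. The nut is home and the handle breaks over on it (all of step 1 and value of joint wrench_head above 0.06 rad and value of joint nut above -0.035 rad and contact force between wrench_head and nut above 1 N), for 0.15 s.
3. With the jaw still on the nut the load is eased off: the handle is straight again and the nut is still home (all of step 1 and value of joint wrench_head below 0.03 rad and value of joint nut above -0.05 rad), for 0.1 s.
4. The handle is brought to the break-over a second time with the nut still home (all of step 2), for 0.15 s.
At the end, for the whole second after the job is handed in: The nut is within 0.05 rad of home; the spanner is straight (kink under 0.03 rad) and lies at rest flat on the mat, its grip centre and its jaw centre both over the mat (value of joint nut above -0.05 rad and value of joint wrench_head below 0.03 rad and x of grip_centre in the frame of mat between -0.13 and 0.13 m and y of grip_centre in the frame of mat between -0.065 and 0.065 m and z of grip_centre in the frame of mat between 0.006 and 0.017 m and x of jaw_centre in the frame of mat between -0.13 and 0.13 m and y of jaw_centre in the frame of mat between -0.065 and 0.065 m and z of jaw_centre in the frame of mat between 0.006 and 0.017 m and linear speed of wrench below 0.02 m/s); the robot touches nothing.
It fails at once if The handle is driven on towards its end stop (kink over 0.33 rad): over-tightened (value of joint wrench_head above 0.33 rad).
It fails at once if The nut is turned back loose (value of joint nut below -0.55 rad).
It fails at once if A bystander is pushed more than 3 cm (distance of any of coax_tee, terminator_1, marker_black from where it was at the start of the episode above 0.03 m).
It also fails if it takes over 72 s, if anything falls off the work surface, if the arm or the gripper's body presses on something with over 40 N, if the wrist force passes 120 N, or if a joint passes its speed limit or range.

## Robot

A 7-joint arm with a two-finger parallel gripper is mounted at the origin on a cart in front of the work surface, level with it; the furniture and walls round the work are solid. World frame = base frame: x ahead of the robot, y to its left, z up, the work surface at z = 0. Lengths are in m, angles in rad, forces in N, time in s.
With the tool pointing down it reaches from about 0.35 to 0.9 m from the base axis. Payload 8.1 kg.
Tool frame: the origin (TCP) lies between the finger pads; the fingertips stand ahead of it and the grasp point (between the pads) is the TCP (arm.nose_length is the z of the fingertips in the tool frame, in m); z points along the fingers, y is the line along which they close (so a half turn about z gives the same grasp; the last joint's range is limited). The gripper opens to 92 mm and grips with 3 to 60 N. Pads are 19 mm wide; open, the fingers measure 130 mm over their backs; the gripper's body (75 mm by 190 mm) begins 47 mm behind the grasp point.
Start: joints at [1.123, 0.434, 0.025, 1.573, -0.012, 1.134, -0.075], TCP at [0.211, -0.588, 0.246] pointing down, gripper open.
Joint ranges: [-2.62, 2.62], [-0.44, 2.09], [-1.27, 1.32], [0.08, 2.57], [-1.32, 4.46], [0.12, 2], [-2.74, 2.74]. Speed limits (rad/s): [2.22, 2.22, 3.01, 3.01, 3.14, 3.14, 3.14].

## Interface

Orientations are given as a rotation vector (axis times angle).
In Python, from cell import sensors, optics, arm gives the robot as it stands.
- The arm moves only by the tool arm_command, never from a script. Its argument "deltas" is one flat list of numbers, 7 for each row, row after row: the turn, a rotation vector about the world's x, y, z as a fraction of full scale, then the shift along the world's x, y, z as a fraction of full scale, then the finger opening in mm, from 0 to 91.8. In form: [wx, wy, wz, dx, dy, dz, fingers, wx, wy, wz, dx, dy, dz, fingers, ...]. A call has 1 to 20 rows; each row is the pose to reach, as a shift and turn from the pose commanded when the call began; what a row does not reach only later rows make up. Full scale, the value 1, is 1 m for a shift and 90 degrees for a turn. A row lasts 1/10 s, in which the tool goes at most 50 mm and 8.59 degrees, less where a joint would pass 70% of its speed; a pose out of reach is approached as far as the arm can. A call with a number of a shift or a turn outside -1 to 1 is refused whole. A call with a gripper value outside its range is refused whole. The fingers move at their own pace and stop on an object; "force" is the grip in N (left out, the last holds). Time passes only in rows, so rows that repeat a pose let the fingers close. It gives the time, the measured TCP pose, the force, the opening and the grip force at its end, in the units of the state.
- sensors.observe(): the state, without advancing time (a new reading comes with each control period).
- optics.get_image(name): name is "scene" or "side" or "wrist"; returns the picture (480x640x3 uint8, blue, green, red); there is no depth.
- optics.calibration(name): a dict with "camera_matrix" (3x3 intrinsics, pixels), "D" ([k1, k2, p1, p2, k3] as OpenCV has them; the pictures are not rectified), "rvec" (rotation vector, rad) and "tvec" (3), from world to camera coordinates, as OpenCV has them. Camera axes: x right, y down, z forward; pixel columns grow to the right and rows downward; lengths in m; the calibration is good to about 2 mm. A picture is of the moment at which its call begins: read the wrist's pose just before it. calibration takes no time and is no camera call; for the wrist camera it gives the pose at the moment of the call.
- arm.sign_off(): hands the job in; it is judged then, once.
The state is a dict: "clock": time; "joints": joint angles; "dq": joint speeds; "joint_efforts": joint torques, N m; "position": TCP position; "ee_rot": TCP orientation; "force": force on the tool from outside, world axes, zero at the start; "ft_torque": the same for the moment, N m; "width": opening from 0.0 (shut) to 1.0 (fully open); "gripper_force": force on a finger pad.
Only numpy, scipy, OpenCV 4.12 (cv2) and the standard library are available. Lean on these libraries where they do the work, as an engineer would, in place of code of your own. Each camera call takes 0.05 s, during which the arm holds its last target. There are 200 camera calls.

## Working session

There is one attempt and no reset: what is moved stays moved. The work goes in short steps, Python scripts to look and compute and a tool call to move; the robot and the scene stay as the last step left them, time stands still between calls to the robot, and variables do not carry over. Pictures are saved under pics/ and viewed, at most 10 in all, crops included, and the job is handed in when it is done.

Besides the shell and the picture viewer there is one more tool, called as a command line: name --argument value ..., lists and objects as JSON in quotes. arm_command: Moves the arm, as the interface text tells. Its arguments: {"type":"object","properties":{"deltas":{"type":"array","items":{"type":"number"}},"force":{"type":"number"}},"required":["deltas"]}

```bash
mkdir -p pics; ls; python3 - <<'E'
from cell import sensors, optics, arm
import cv2
s=sensors.observe(); print(s, arm.nose_length)
for n in("scene","side"):
    cv2.imwrite(f"pics/{n}0.png",optics.get_image(n)); print(optics.calibration(n))
E
```

```text
pics
{'clock': 0.0, 'joints': array([ 1.12336725,  0.43520567,  0.0249654 ,  1.57410281, -0.01158398,
        1.13399461, -0.0751161 ]), 'dq': array([-0.00017369, -0.0002586 ,  0.00049081,  0.00016487, -0.00020821,
       -0.00061921, -0.00049741]), 'joint_efforts': array([ 1.43997904e-04, -6.67852736e+01,  9.85006168e-01, -3.14456677e+01,
       -6.04453753e-02,  4.29072976e-02,  1.94154168e-04]), 'position': array([ 0.21105633, -0.5877714 ,  0.24495341]), 'ee_rot': array([-3.09354642e+00, -5.38605898e-01,  6.56576732e-04]), 'force': array([ 0.21627423, -0.04679679, -0.29008548]), 'ft_torque': array([-0.00362914,  0.0194685 , -0.01995968]), 'gripper_force': 0.0, 'width': 0.9999184824581149} 0.019
{'camera_matrix': array([[518.93418702,   0.        , 313.36993769],
       [  0.        , 518.93418702, 244.81973253],
       [  0.        ,   0.        ,   1.        ]]), 'D': array([-0.05181446,  0.        ,  0.        ,  0.        ,  0.        ]), 'rvec': array([ 1.18374214, -2.16630112,  1.11193818]), 'tvec': array([0.53619832, 0.23038376, 0.76680888])}
{'camera_matrix': array([[523.94196343,   0.        , 328.61889541],
       [  0.        , 523.94196343, 231.94269262],
       [  0.        ,   0.        ,   1.        ]]), 'D': array([0.0173275, 0.       , 0.       , 0.       , 0.       ]), 'rvec': array([ 2.17599006, -0.09260886,  0.08338621]), 'tvec': array([-0.51768153,  0.22340835,  0.63322636])}
```

View pics/scene0.png

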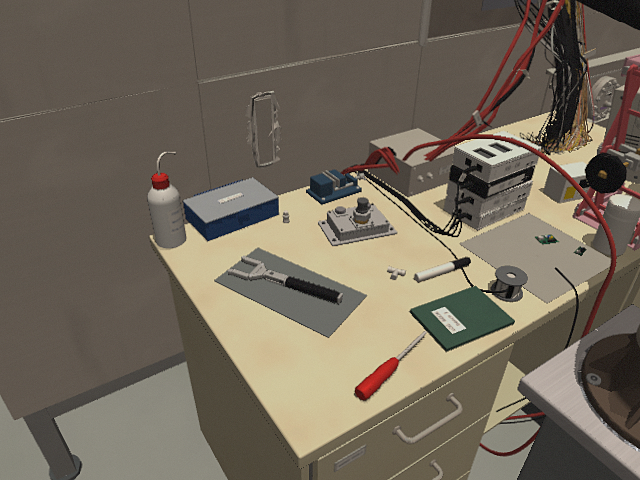

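View pics/side0.png

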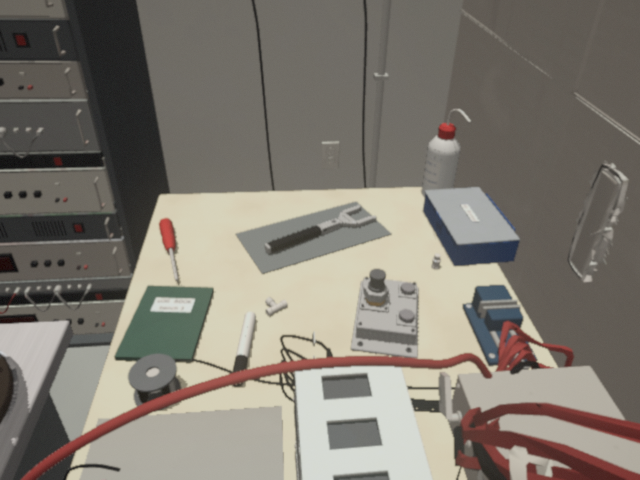

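The scene view shows the spanner on the mat (grip about (286,281)–(342,298), jaw about (240,268)) and the coupler nut at (362,212). The side view shows the grip at (265,247)–(320,230), the jaw at (355,217) and the nut at (376,290).

```bash
cat > h.py <<'E'
import numpy as np, cv2
from cell import sensors, optics, arm
def ray(n,uv,c=None):
    c=c or optics.calibration(n)
    R=cv2.Rodrigues(np.array(c["rvec"]))[0]; t=np.array(c["tvec"]).ravel()
    p=cv2.undistortPoints(np.array(uv,float).reshape(-1,1,2),c["camera_matrix"],c["D"]).reshape(-1,2)
    d=np.c_[p,np.ones(len(p))]@R
    return -R.T@t,d
def plane(n,uv,z,c=None):
    o,d=ray(n,uv,c); return o+d*((z-o[2])/d[:,2])[:,None]
def pix(n,P,c=None):
    c=c or optics.calibration(n)
    return cv2.projectPoints(np.array(P,float).reshape(-1,1,3),c["rvec"],c["tvec"],c["camera_matrix"],c["D"])[0].reshape(-1,2)
E
python3 - <<'E'
from h import *
np.set_printoptions(precision=4,suppress=True)
print("scene grip",plane("scene",[(288,279),(340,296),(240,266)],.019).tolist())
print("side grip",plane("side",[(268,244),(320,229),(355,216)],.019).tolist())
print("nut top",plane("scene",[(362,200)],.084),plane("side",[(377,274)],.084))
print("mat",plane("scene",[(257,249),(366,295),(332,335),(215,281)],.003),plane("side",[(237,236),(362,205),(391,235),(267,266)],.003))
print("tee/marker/term",plane("scene",[(397,271),(442,269),(286,217)],.006))
o,d=ray("scene",[(313,240)]);print(o)
c=optics.calibration("wrist");print(c)
E
```

```text
scene grip [[0.530154258435672, 0.3518792758655512, 0.019000000000000017], [0.4397793676577489, 0.2979957061014251, 0.019000000000000017], [0.612780476959107, 0.40951221264539955, 0.019000000000000017]]
side grip [[0.44370958507114505, 0.300869808709533, 0.019000000000000017], [0.5377680584707162, 0.34123383705002636, 0.019000000000000017], [0.6075170910311889, 0.3804862349387515, 0.019000000000000017]]
nut top [[0.5989 0.1331 0.084 ]] [[0.6003 0.1287 0.084 ]]
mat [[0.6638 0.347  0.003 ]
 [0.4309 0.2453 0.003 ]
 [0.3812 0.355  0.003 ]
 [0.6158 0.4619 0.003 ]] [[0.3871 0.3513 0.003 ]
 [0.6316 0.4444 0.003 ]
 [0.6695 0.3368 0.003 ]
 [0.4412 0.2598 0.003 ]]
tee/marker/term [[0.4516 0.1542 0.006 ]
 [0.409  0.0759 0.006 ]
 [0.7323 0.2379 0.006 ]]
[-0.1158  0.7177  0.6326]
{'camera_matrix': array([[432.0888,   0.    , 316.1638],
       [  0.    , 432.0888, 238.6095],
       [  0.    ,   0.    ,   1.    ]]), 'D': array([0.0002, 0.    , 0.    , 0.    , 0.    ]), 'rvec': array([-2.3868,  1.6778,  0.2254]), 'tvec': array([-0.6238, -0.0329,  0.389 ])}
```

```bash
python3 - <<'E'
from h import *
np.set_printoptions(precision=3,suppress=True)
S=cv2.imread("pics/side0.png").astype(int)
m=(S[...,2]>90)&(S[...,1]<60)&(S[...,0]<60)
o,_=ray("side",[(320,240)]);print("sidecam",o)
for uv in [(430,155),(455,142),(500,134),(540,143),(570,165),(590,190),(605,220),(611,260),(604,290),(590,330)]:
    o,d=ray("scene",[uv]); s=np.linspace(.3,2,1500); P=o+s[:,None]*d
    q=pix("side",P); out=[]
    for p,(u,v) in zip(P,q):
        if 0<=u<640 and 0<=v<480 and p[2]>-.1 and m[int(v),int(u)]: out.append(p)
    out=np.array(out); print(uv,len(out), out[[0,len(out)//2,-1]].tolist() if len(out) else plane("scene",[uv],0.2))
# boxes
print(plane("scene",[(490,210),(530,210),(455,215)],0.0),plane("side",[(300,370),(400,370)],.12))
c=optics.calibration("wrist"); s=sensors.observe()
R=cv2.Rodrigues(c["rvec"])[0]; cam=-R.T@c["tvec"]; Rt=cv2.Rodrigues(s["ee_rot"])[0]
print("cam in tool",Rt.T@(cam-s["position"]),"axes(cols x,y,z) in tool\n",Rt.T@R.T,"\ntool axes\n",Rt)
cv2.imwrite("pics/w0.png",optics.get_image("wrist"))
E
```

```text
sidecam [ 0.463 -0.441  0.557]
(430, 155) 37 [[0.6627673924400723, -0.11477802957213012, 0.09535607255754919], [0.6868109758335192, -0.14048642034183312, 0.07876466437257912], [0.7159547132801216, -0.17164810612329118, 0.05865386657261562]]
(455, 142) 18 [[0.6330874327545071, -0.15918778481969809, 0.12938730759610473], [0.6395028571388262, -0.16669976183702384, 0.1250763962630358], [0.6573234804286012, -0.18756636466292864, 0.11310164256006672]]
(500, 134) 0 [[ 0.507 -0.145  0.2  ]]
(540, 143) 0 [[ 0.435 -0.181  0.2  ]]
(570, 165) 1 [[0.35098122972812257, -0.1631854212445989, 0.1926471264769674], [0.35098122972812257, -0.1631854212445989, 0.1926471264769674], [0.35098122972812257, -0.1631854212445989, 0.1926471264769674]]
(590, 190) 2 [[0.29890210741263995, -0.1638850230741261, 0.16377623950722114], [0.2993989841252974, -0.16494135065888949, 0.16321448062847554], [0.2993989841252974, -0.16494135065888949, 0.16321448062847554]]
(605, 220) 5 [[0.2501918674166953, -0.15655807814998712, 0.12693138033112328], [0.2519736562875361, -0.16081457575311697, 0.12446939098019749], [0.2528645507229565, -0.1629428245546819, 0.12323839630473454]]
(611, 260) 0 [[0.132 0.058 0.2  ]]
(604, 290) 0 [[0.1   0.127 0.2  ]]
(590, 330) 4 [[0.1644816374774728, -0.06652438262306648, -0.032794364285804845], [0.16516720978047666, -0.06844278650238289, -0.03442213424943208], [0.16550999593197857, -0.06940198844204115, -0.03523601923124564]]
[[ 0.514 -0.182  0.   ]
 [ 0.464 -0.262  0.   ]
 [ 0.542 -0.096  0.   ]] [[ 0.48  -0.067  0.12 ]
 [ 0.586 -0.075  0.12 ]]
cam in tool [ 0.07  -0.    -0.138] axes(cols x,y,z) in tool
 [[ 0.    -0.965 -0.261]
 [ 1.     0.    -0.   ]
 [ 0.    -0.261  0.965]] 
tool axes
 [[ 0.941  0.338 -0.001]
 [ 0.338 -0.941  0.001]
 [-0.    -0.001 -1.   ]]
```

arm_command --deltas '[0,0,0,0,0,0.05,91,0,0,0,0,0,0.1,91,0,0,0,0.02,0.02,0.14,91,0,0,0,0.04,0.06,0.16,91,0,0,0,0.06,0.105,0.16,91,0,0,0,0.08,0.15,0.16,91,0,0,0,0.1,0.195,0.16,91,0,0,0,0.12,0.24,0.16,91,0,0,0,0.14,0.285,0.16,91,0,0,0,0.16,0.33,0.16,91,0,0,0,0.18,0.375,0.16,91,0,0,0,0.2,0.42,0.16,91,0,0,0,0.22,0.465,0.16,91,0,0,0,0.24,0.51,0.16,91,0,0,0,0.26,0.555,0.16,91,0,0,0,0.28,0.6,0.16,91,0,0,0,0.29,0.645,0.16,91,0,0,0,0.3,0.69,0.15,91,0,0,0,0.31,0.735,0.13,91,0,0,0,0.31,0.78,0.12,91]'

```text
clock: 2.15
position: [0.5216, 0.1929, 0.3638]
ee_rot: [3.095, 0.537, -0.003]
force: [0.8, -0.7, -0.4]
width: 0.987
gripper_force: 0.0
```

arm_command --deltas '[0,0,0,0,0.01,-0.01,91,0,0,0,0,0.01,-0.01,91,0,0,0,0,0.01,-0.01,91]'

```text
clock: 2.45
position: [0.5215, 0.2004, 0.3557]
ee_rot: [3.094, 0.537, -0.001]
force: [-0.3, -1.1, 0.2]
width: 0.985
gripper_force: 0.0
```

```bash
cat > snap.py <<'E'
import sys,pickle
from h import *
s=sensors.observe(); c=optics.calibration("wrist"); im=optics.get_image("wrist")
cv2.imwrite(f"pics/{sys.argv[1]}.png",im); pickle.dump((s,c),open(f"pics/{sys.argv[1]}.pkl","wb"))
print(s["clock"],s["position"],s["ee_rot"],s["force"],s["width"])
E
python3 snap.py w1
```

```text
2.45 [0.52150742 0.20039611 0.35572553] [ 3.09420457e+00  5.37160615e-01 -7.40833466e-04] [-0.34345718 -1.08512764  0.2478995 ] 0.984902515194305
```

View pics/w1.png

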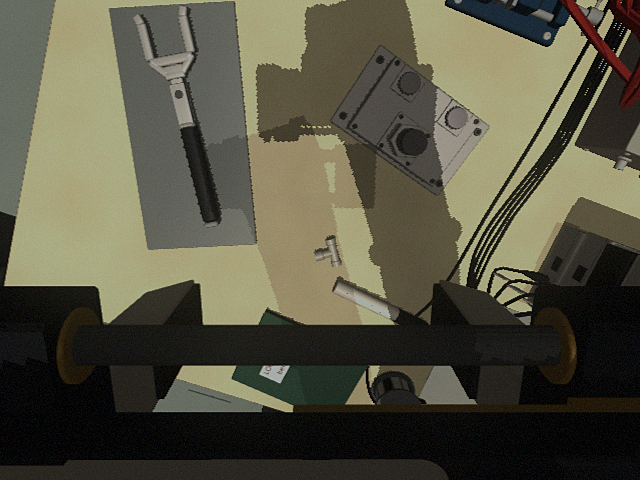

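The wrist view shows the spanner grip from (187,126) to (210,222), the pivot near (179,95), the prong tips at (138,15) and (183,8), and the nut at (408,140). Next I'll take a closer look at the nut.

arm_command --deltas '[0,0,0,0.01,-0.03,-0.035,91,0,0,0,0.02,-0.06,-0.07,91,0,0,0,0.03,-0.086,-0.105,91,0,0,0,0.03,-0.086,-0.14,91,0,0,0,0.03,-0.086,-0.14,91,0,0,0,0.03,-0.086,-0.14,91]'

```text
clock: 3.1
position: [0.5515, 0.1151, 0.217]
ee_rot: [-3.095, -0.537, -0.001]
force: [-0.1, 0.9, 0.8]
width: 0.99
gripper_force: 0.0
```

```bash
python3 snap.py w2; python3 - <<'E'
from h import *
import pickle
s,c=pickle.load(open("pics/w2.pkl","rb")); im=cv2.imread("pics/w2.png")
u,v=pix("wrist",[[.6,.131,.058]],c)[0]; print(u,v)
x0,y0=int(u-90),max(0,int(v-80)); print(x0,y0)
cv2.imwrite("pics/w2c.png",cv2.convertScaleAbs(cv2.resize(im[y0:y0+150,x0:x0+200],None,fx=4,fy=4,interpolation=cv2.INTER_CUBIC),alpha=1.6,beta=20))
E
```

```text
3.1 [0.55154664 0.11513766 0.21698822] [-3.09534204e+00 -5.36814467e-01 -6.12848893e-04] [-0.05772921  0.85456807  0.84895378] 0.9897331719635626
318.72919258962014 151.30044007262018
228 71
```

View pics/w2c.png

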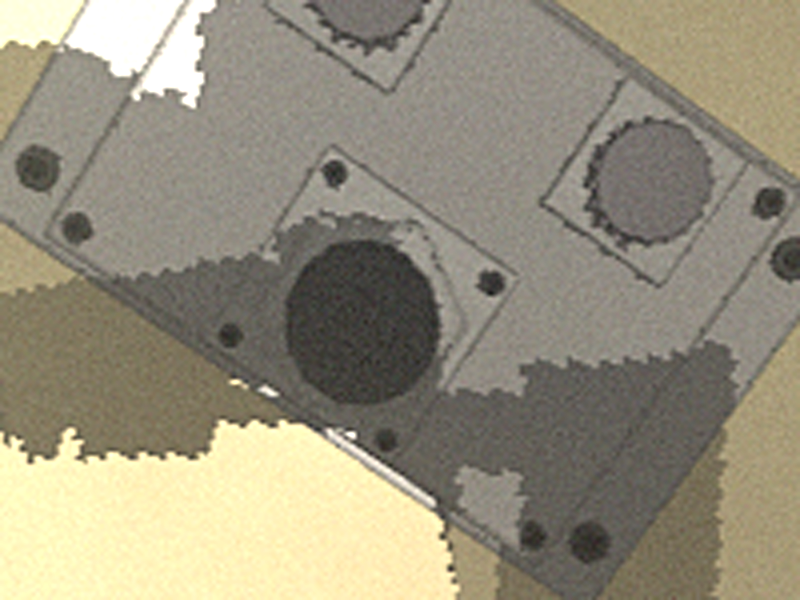

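The body top is a dark disc at crop (363,322), about 80 px radius. The hex nut around it is in shadow, with an edge visible at right from (410,235) through (465,320). I'll enhance that area.

```bash
python3 - <<'E'
from h import *
c=optics.calibration("wrist")
im=np.mean([optics.get_image("wrist") for _ in range(6)],0).astype(np.uint8)
cv2.imwrite("pics/w2m.png",im)
# body top ellipse: dark mask
g=cv2.cvtColor(im,cv2.COLOR_BGR2GRAY)
m=np.zeros_like(g); m[125:180,290:345]=(g[125:180,290:345]<52)
cs,_=cv2.findContours(m,cv2.RETR_EXTERNAL,cv2.CHAIN_APPROX_NONE); k=max(cs,key=cv2.contourArea)
(u,v),r=cv2.minEnclosingCircle(k); print("disc",u,v,r,cv2.fitEllipse(k), plane("wrist",[(u,v)],.084,c))
# dust caps -> coupler axis ; crop px/4+(228,71)
print(plane("wrist",[(228+365/4,71-10/4),(228+655/4,71+180/4)],.042,c))
n=plane("wrist",[(u,v)],.084,c)[0]; n[2]=.058
print("nut px in crop",(pix("wrist",[n],c)[0]-[285,115])*10)
cl=g[115:175,285:365]; cl=cv2.resize(cl,None,fx=10,fy=10,interpolation=cv2.INTER_CUBIC)
cl=np.clip((cl.astype(float)-30)*255/80,0,255).astype(np.uint8)
cv2.imwrite("pics/w2d.png",cl)
E
```

```text
disc 320.3678283691406 154.3810577392578 34.12592315673828 ((315.9266052246094, 156.66004943847656), (46.76512145996094, 58.58601760864258), 128.73028564453125) [[0.60088506 0.1311473  0.084     ]]
[[0.65210687 0.15008831 0.042     ]
 [0.63998657 0.09178788 0.042     ]]
nut px in crop [350.13145054 366.69998096]
```

View pics/w2d.png

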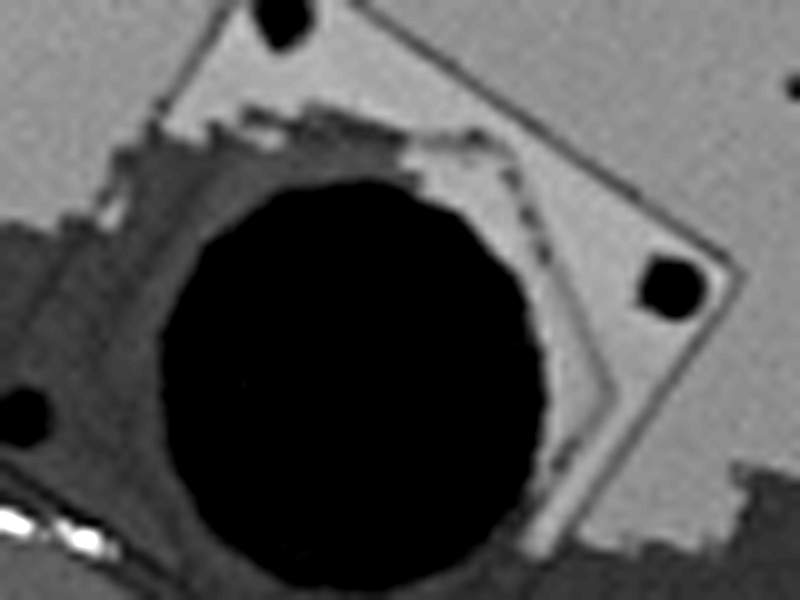

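The enhanced crop shows two hex corners at (500,135) and (615,395), with the round body centred at (354,386).

```bash
cat > meas.py <<'E'
from h import *
import pickle
np.set_printoptions(precision=4,suppress=True)
s,c=pickle.load(open("pics/w2.pkl","rb"))
f=lambda x,y:((x+.5)/10-.5+285,(y+.5)/10-.5+115)
A,B=plane("wrist",[f(500,135),f(615,395)],.058,c)
print("body",plane("wrist",[f(354,386)],.084,c)); print(A,B,np.linalg.norm(A-B))
e=(A-B)[:2]; mid=(A+B)[:2]/2; n=np.array([e[1],-e[0]]); n/=np.linalg.norm(n)
cen=mid-n*.016; cen2=mid+n*.016; print("centres",cen,cen2)
for q in(A,B):
    for k in(cen,cen2): d=q[:2]-k; print(np.degrees(np.arctan2(d[1],d[0])))
# spanner from w1
s,c=pickle.load(open("pics/w1.pkl","rb")); im=cv2.imread("pics/w1.png"); g=cv2.cvtColor(im,cv2.COLOR_BGR2GRAY)
m=np.zeros_like(g); m[122:230,170:225]=(g[122:230,170:225]<50)
k=max(cv2.findContours(m,0,1)[0],key=cv2.contourArea); r=cv2.minAreaRect(k); print(r)
b=cv2.boxPoints(r); b=b[np.argsort(b[:,1])]; top,bot=(b[0]+b[1])/2,(b[2]+b[3])/2
P=plane("wrist",[top,bot],.015,c); d=(P[0]-P[1])[:2]; print("grip",P.mean(0),np.linalg.norm(d),"heading",np.degrees(np.arctan2(d[1],d[0])))
T=plane("wrist",[(138,15),(185,8),(179,95)],.016,c); M=(T[0]+T[1])/2; print("tips",T,M,"dist",np.linalg.norm(M[:2]-P.mean(0)[:2])); d=M-P.mean(0); print(np.degrees(np.arctan2(d[1],d[0])))
E
python3 meas.py
```

```text
body [[0.6007 0.1306 0.084 ]]
[0.6179 0.1262 0.058 ] [0.6045 0.113  0.058 ] 0.018807825321798154
centres [0.5999 0.131 ] [0.6225 0.1082]
-14.790508260338859
104.32019040231117
-75.67980959768852
165.20949173966113
((201.3659210205078, 173.6831817626953), (103.79788208007812, 22.38818359375), 75.67728424072266)
grip [0.491  0.3237 0.015 ] 0.11242672754374987 heading 30.299604092038425
tips [[0.6242 0.4274 0.016 ]
 [0.6463 0.3846 0.016 ]
 [0.5641 0.3688 0.016 ]] [0.6353 0.406  0.016 ] dist 0.16611233604930126
29.693515644184988
```

Nut centre is (0.600, 0.131) with corners at −15°/45°, so I'll fit the spanner at heading −15°, away from the instruments. Next: pick up the spanner at (0.491, 0.324), heading 30°.

arm_command --deltas '[0,0,0.03,-0.01,0.04,0,70,0,0,0.06,-0.02,0.08,-0.01,70,0,0,0.09,-0.035,0.12,-0.03,70,0,0,0.114,-0.045,0.16,-0.055,70,0,0,0.114,-0.06,0.2,-0.08,70,0,0,0.114,-0.0605,0.209,-0.11,70,0,0,0.114,-0.0605,0.209,-0.13,70,0,0,0.114,-0.0605,0.209,-0.13,70]'

```text
clock: 4.25
position: [0.4891, 0.3242, 0.0834]
ee_rot: [3.032, 0.815, -0.007]
force: [-0.3, -1.2, -0.5]
width: 0.759
gripper_force: 0.0
```

```bash
python3 snap.py w3; python3 - <<'E'
from h import *
import pickle
s,c=pickle.load(open("pics/w3.pkl","rb")); R=cv2.Rodrigues(s["ee_rot"])[0]; print(np.degrees(np.arctan2(R[1,0],R[0,0])),R[:,2])
print(plane("wrist",[(300,50)],.016,c), pix("wrist",[[.491,.3237,.015],[.635,.406,.016],[.5646,.366,.015]],c))
E
```

```text
4.25 [0.4891246  0.32422438 0.08335608] [ 3.03210784  0.81520412 -0.0066521 ] [-0.33654069 -1.19513109 -0.45093731] 0.758728462382378
30.096977558065554 [-0.00362388 -0.00284118 -0.9999894 ]
[[0.57225743 0.38105262 0.016     ]] [[ 319.59174216  263.22171606]
 [ 323.21954203 -131.15787755]
 [ 320.77018473   84.35226407]]
```

View pics/w3.png

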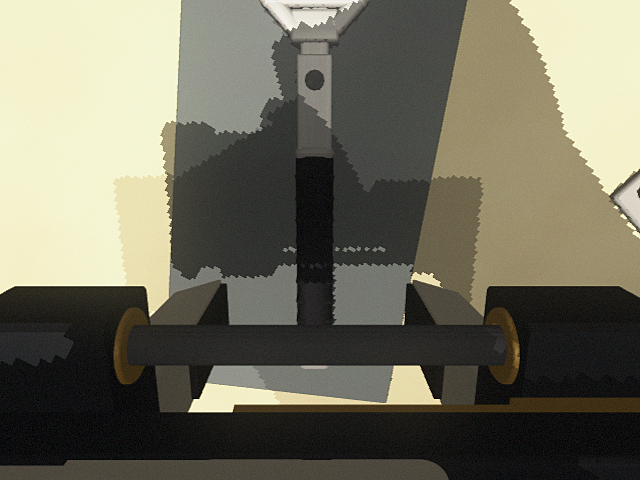

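The spanner lies vertical in the image, pivot dot at (315,80), grip edge at y≈157: aligned to about 2 mm. I'll descend, grip and lift.

arm_command --deltas '[0,0,0,0.001,0.002,-0.02,70,0,0,0,0.001,0.002,-0.04,70,0,0,0,0.001,0.002,-0.058,70,0,0,0,0.001,0.002,-0.058,70,0,0,0,0.001,0.002,-0.058,10,0,0,0,0.001,0.002,-0.058,5,0,0,0,0.001,0.002,-0.058,5,0,0,0,0.001,0.002,-0.058,5,0,0,0,0.001,0.002,-0.058,5,0,0,0,0.001,0.002,-0.058,5]' --force 50

```text
clock: 5.3
position: [0.4918, 0.3268, 0.0279]
ee_rot: [3.034, 0.813, 0.0]
force: [0.1, -0.2, -0.1]
width: 0.291
gripper_force: 0.0
```

arm_command --deltas '[0,0,0,0,0,-0.002,5,0,0,0,0,0,-0.002,5,0,0,0,0,0,-0.002,5,0,0,0,0,0,-0.002,5,0,0,0,0,0,-0.002,5,0,0,0,0,0,-0.002,5]' --force 50

```text
clock: 5.9
position: [0.4918, 0.3269, 0.0258]
ee_rot: [-3.034, -0.813, -0.0]
force: [0.9, 0.5, -0.3]
width: 0.189
gripper_force: 50.0
```

arm_command --deltas '[0,0,0,0,0,0.01,5,0,0,0,0,0,0.02,5,0,0,0,0,0,0.035,5,0,0,0,0,0,0.055,5,0,0,0,0,0,0.055,5]'

```text
clock: 6.4
position: [0.4931, 0.3282, 0.0841]
ee_rot: [-3.033, -0.813, -0.007]
force: [0.4, 0.9, -2.7]
width: 0.188
gripper_force: 50.0
```

```bash
python3 snap.py w4; python3 - <<'E'
from h import *
s=sensors.observe(); print(s["ft_torque"],s["gripper_force"],s["width"]*91.8)
R=cv2.Rodrigues(s["ee_rot"])[0]; print(R)
cv2.imwrite("pics/sd4.png",cv2.resize(optics.get_image("side")[150:300,200:400],None,fx=4,fy=4,interpolation=cv2.INTER_CUBIC))
E
```

```text
6.4 [0.49306147 0.32815023 0.08414693] [-3.03265209 -0.81268978 -0.00732976] [ 0.37053558  0.89368287 -2.67463967] 0.18791745627196182
[-0.03922274  0.07602004  0.00770039] 49.998595118522644 17.415292586866254
[[ 8.66061065e-01  4.99930682e-01  2.74679767e-03]
 [ 4.99927225e-01 -8.66065385e-01  1.87600118e-03]
 [ 3.31677693e-03 -2.51532643e-04 -9.99994468e-01]]
```

View pics/sd4.png

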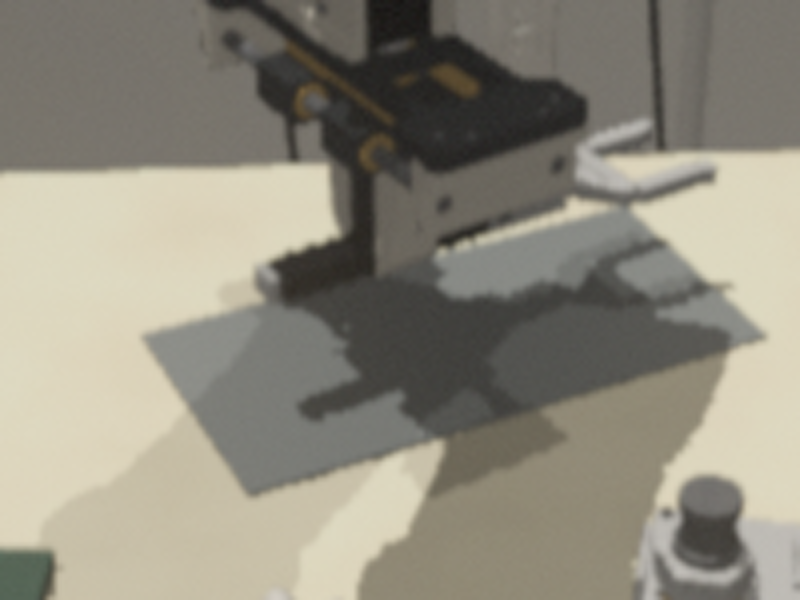

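```bash
python3 - <<'E'
from h import *
s=sensors.observe(); R=cv2.Rodrigues(s["ee_rot"])[0]; p=s["position"]
f=lambda x,y:(200+(x+.5)/4-.5,150+(y+.5)/4-.5)
print("seen",f(648,130),f(712,172),f(262,276))
for dz in(0,-.006,-.012):
  # tool pts: tips x .167, y +-.0235 ; grip centre .0145 below TCP (tool z)
  T=[[.167,-.023,.0145-dz-.005],[.167,.023,.0145-dz-.005],[-.0605,0,.0145]]
  print(dz,pix("side",[p+R@t for t in T]).round(1).tolist())
E
```

```text
seen (361.625, 182.125) (377.625, 192.625) (265.125, 218.625)
0 [[362.0, 178.3], [377.5, 188.4], [264.4, 222.5]]
-0.006 [[361.8, 181.0], [377.2, 191.2], [264.4, 222.5]]
-0.012 [[361.6, 183.7], [377.0, 193.9], [264.4, 222.5]]
```

arm_command --deltas '[0,0,-0.06,-0.01,-0.017,0,5,0,0,-0.12,-0.021,-0.035,0,5,0,0,-0.18,-0.032,-0.052,0,5,0,0,-0.24,-0.043,-0.07,0,5,0,0,-0.3,-0.054,-0.087,0,5,0,0,-0.36,-0.065,-0.104,0,5,0,0,-0.42,-0.076,-0.122,0,5,0,0,-0.48,-0.087,-0.14,0,5,0,0,-0.5,-0.0904,-0.1443,0,5,0,0,-0.5,-0.0904,-0.1443,0,5,0,0,-0.5,-0.0904,-0.1443,0,5]'

```text
clock: 7.6
position: [0.4019, 0.1834, 0.0807]
ee_rot: [-3.114, 0.406, -0.001]
force: [0.5, -0.4, -1.3]
width: 0.192
gripper_force: 50.0
```

```bash
python3 snap.py w5; python3 - <<'E'
from h import *
s=sensors.observe(); R=cv2.Rodrigues(s["ee_rot"])[0]; p=s["position"]; print(R.round(4))
J=p+R@[.145,0,.0145]; out=[]
for n in("side","scene"):
    im=optics.get_image(n); cv2.imwrite(f"pics/{n}5.png",im); u,v=pix(n,[J])[0].astype(int)-[70,38]; print(n,u,v)
    out.append(cv2.resize(im[v:v+75,u:u+140],(784,420//1-120),interpolation=cv2.INTER_CUBIC) if 0 else cv2.resize(im[v:v+75,u:u+140],None,fx=4,fy=4,interpolation=cv2.INTER_CUBIC))
cv2.imwrite("pics/c5.png",np.vstack(out))
E
```

```text
7.6 [0.40186772 0.18337059 0.08073191] [-3.11440863e+00  4.06216309e-01 -6.88775737e-04] [ 0.46095574 -0.42734182 -1.29415118] 0.19152290566016036
[[ 9.666e-01 -2.564e-01  6.000e-04]
 [-2.564e-01 -9.666e-01  1.000e-03]
 [ 4.000e-04 -1.100e-03 -1.000e+00]]
side 264 239
scene 303 183
```

View pics/c5.png

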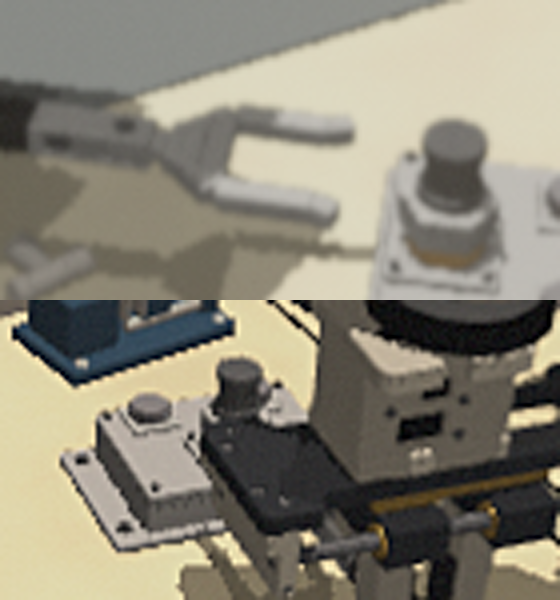

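The side crop shows the jaw pointing at the nut: prong tips at (350,130) and (335,207), pivot dot at (126,125). The scene view is blocked by the gripper.

```bash
python3 - <<'E'
from h import *
np.set_printoptions(precision=4,suppress=True)
s=sensors.observe(); R=cv2.Rodrigues(s["ee_rot"])[0]; p=s["position"]
f=lambda x,y:(264+(x+.5)/4-.5,239+(y+.5)/4-.5)
o,d=ray("side",[f(344,169),f(126,125),f(150,137),f(453,137)])
o2=R.T@(o-p); d2=d@R
print(o2+d2*(-o2[1]/d2[:,1])[:,None])   # tool coords of tips mid / pivot dot / clevis end
print(plane("side",[f(455,135)],.084))
# wrist view: pivot dot
g=cv2.cvtColor(cv2.imread("pics/w5.png"),cv2.COLOR_BGR2GRAY); m=np.zeros_like(g); m[55:110,300:332]=g[55:110,300:332]<70
for k in cv2.findContours(m,0,1)[0]:
    if cv2.contourArea(k)>40: print(cv2.minEnclosingCircle(k))
E
```

```text
[[ 0.1672  0.      0.0172]
 [ 0.086   0.      0.0092]
 [ 0.095   0.      0.0135]
 [ 0.2055  0.     -0.0038]]
[[0.6014 0.1323 0.084 ]]
((316.0, 75.94642639160156), 14.089202880859375)
```

Tilt is only about 1° and the lateral offset is near zero. I'll descend to nut height, then slide in.

arm_command --deltas '[0,0,0,0,0,-0.007,5,0,0,0,0,0,-0.0147,5,0,0,0,0.01,-0.0027,-0.0147,5,0,0,0,0.02,-0.0053,-0.0147,5,0,0,0,0.025,-0.0066,-0.0147,5,0,0,0,0.025,-0.0066,-0.0147,5]'

```text
clock: 8.35
position: [0.4278, 0.1755, 0.0662]
ee_rot: [-3.114, 0.412, -0.001]
force: [-0.6, -0.2, -1.9]
width: 0.192
gripper_force: 50.0
```

```bash
python3 - <<'E'
from h import *
np.set_printoptions(precision=4,suppress=True)
s=sensors.observe(); R=cv2.Rodrigues(s["ee_rot"])[0]; p=s["position"]
print(s["clock"],p,s["force"],s["ft_torque"],np.degrees(np.arctan2(R[1,0],R[0,0])),"nut in tool",R.T@(np.array([.6,.131,.05])-p))
E
```

```text
8.35 [0.4278 0.1755 0.0662] [-0.5542 -0.2076 -1.857 ] [ 0.0802  0.155  -0.0396] -15.091272371144132 nut in tool [ 0.1779 -0.0018  0.0163]
```

arm_command --deltas '[0,0,0,0.0052,0.0003,0,5,0,0,0,0.0105,-0.0011,0,5,0,0,0,0.016,-0.0026,0,5,0,0,0,0.0215,-0.0041,0,5,0,0,0,0.027,-0.0055,0,5,0,0,0,0.0329,-0.0071,0,5,0,0,0,0.0329,-0.0071,0,5,0,0,0,0.0329,-0.0071,0,5]'

```text
clock: 9.15
position: [0.4592, 0.1687, 0.066]
ee_rot: [3.115, -0.41, -0.0]
force: [-0.2, -0.7, -2.8]
width: 0.19
gripper_force: 50.0
```

```bash
cat > st.py <<'E'
from h import *
np.set_printoptions(precision=4,suppress=True)
s=sensors.observe(); R=cv2.Rodrigues(s["ee_rot"])[0]; p=s["position"]
N=np.array([.6,.131,.05]); F=s["force"]; r=p-N
print(s["clock"],p,F,s["ft_torque"],"hd",np.degrees(np.arctan2(R[1,0],R[0,0])),"nut in tool",R.T@(N-p),"Mz@nut",s["ft_torque"][2]+r[0]*F[1]-r[1]*F[0])
E
python3 st.py; python3 - <<'E'
from h import *
s=sensors.observe()
out=[]
for n in("side","wrist"):
    im=optics.get_image(n); u,v=pix(n,[[.6,.131,.05]])[0].astype(int); print(n,u,v)
    u=max(0,u-120); v=max(0,v-50); k=cv2.resize(im[v:v+100,u:u+260],None,fx=3,fy=3,interpolation=cv2.INTER_CUBIC)[:290,:780]; out.append(cv2.copyMakeBorder(k,0,290-k.shape[0],0,780-k.shape[1],0))
cv2.imwrite("pics/c6.png",np.vstack(out))
E
```

```text
9.15 [0.4592 0.1687 0.066 ] [-0.2373 -0.6864 -2.8413] [0.0819 0.1623 0.0082] hd -15.00673193689634 nut in tool [ 0.1458 -0.0001  0.0159] Mz@nut 0.11375520040575839
side 374 291
wrist 317 -142
```

View pics/c6.png

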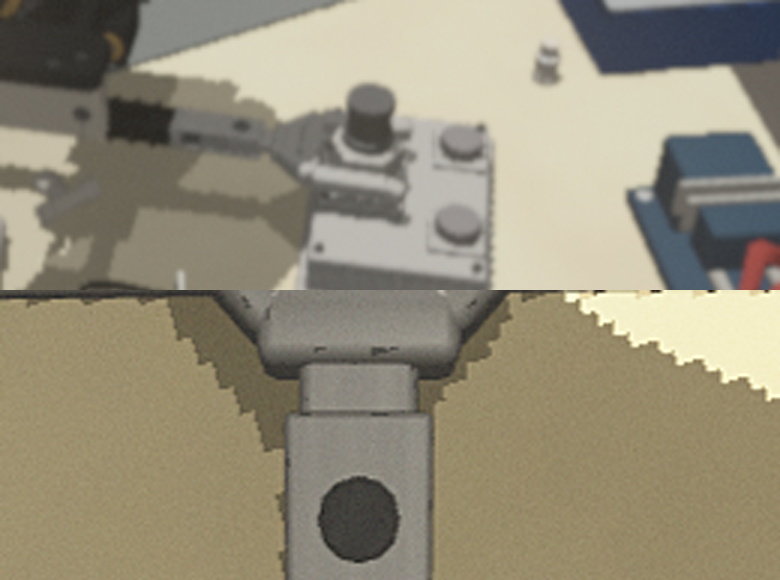

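The jaw is seated round the nut (side crop, prongs either side of the body at (370,130)), and the wrist view shows head, neck and pivot dot in line. I'll rotate clockwise about the nut in stages.

```bash
cat > kink.py <<'E'
import sys
from st import *
im=np.mean([optics.get_image("wrist") for _ in range(3)],0).astype(np.uint8)
g=cv2.cvtColor(im,cv2.COLOR_BGR2GRAY)
if len(sys.argv)>1: cv2.imwrite("pics/base.png",g)
b=cv2.imread("pics/base.png",0); m=np.zeros_like(b); m[2:44,284:350]=255
pts=cv2.goodFeaturesToTrack(b,60,.02,3,mask=m,blockSize=3)
q,st_,_=cv2.calcOpticalFlowPyrLK(b,g,pts,None,winSize=(15,15),maxLevel=2)
k=st_.ravel()==1
A,inl=cv2.estimateAffinePartial2D(pts[k],q[k],ransacReprojThreshold=1.0)
print("kink(img rad, +cw)",np.arctan2(A[1,0],A[0,0]),"inl",inl.sum(),"/",len(pts),"scale",np.hypot(A[0,0],A[1,0]))
# neck mid column and clevis mid column from gradients
for v0,v1 in((31,36),(95,130)):
    pr=np.gradient(g[v0:v1,285:350].mean(0).astype(float)); print(v0,"edges",285+np.argsort(-abs(pr))[:6], end="; ")
s2=[sensors.observe()["ft_torque"][2]]; print("tz",s2)
E
python3 kink.py base
```

```text
9.25 [0.4589 0.1688 0.066 ] [-0.5918  1.3122 -2.4698] [ 0.0714  0.1829 -0.0314] hd -14.975332723352405 nut in tool [0.1461 0.0001 0.0159] Mz@nut -0.19416924347705314
kink(img rad, +cw) 0.0 inl 33 / 33 scale 1.0
31 edges [345 298 334 344 333 335]; 95 edges [341 294 291 338 339 340]; tz [np.float64(-0.005018555836694134)]
```

arm_command --deltas '[0,0,-0.0278,0.0017,0.0061,0,5,0,0,-0.0556,0.0038,0.0121,0,5,0,0,-0.0833,0.0061,0.018,0,5,0,0,-0.1111,0.0086,0.0238,0,5,0,0,-0.1389,0.0114,0.0295,0,5,0,0,-0.1389,0.0114,0.0295,0,5,0,0,-0.1389,0.0114,0.0295,0,5]'

```text
clock: 10.1
position: [0.4703, 0.1983, 0.066]
ee_rot: [3.052, -0.743, -0.0]
force: [0.2, 0.7, -2.3]
width: 0.19
gripper_force: 50.0
```

```bash
python3 kink.py
```

```text
10.1 [0.4703 0.1983 0.066 ] [ 0.1558  0.6831 -2.3474] [0.2501 0.1354 0.1334] hd -27.37721643594747 nut in tool [0.1461 0.0001 0.016 ] Mz@nut 0.03431670842508196
kink(img rad, +cw) -0.0019177259635340803 inl 26 / 33 scale 1.003050431344823
31 edges [347 298 299 333 334 346]; 95 edges [340 293 291 338 290 337]; tz [np.float64(0.13341528674979536)]
```

arm_command --deltas '[0,0,-0.0139,0.0015,0.0028,0,5,0,0,-0.0278,0.0031,0.0056,0,5,0,0,-0.0444,0.005,0.0088,0,5,0,0,-0.0444,0.005,0.0088,0,5,0,0,-0.0444,0.005,0.0088,0,5]'

```text
clock: 10.75
position: [0.4757, 0.2072, 0.066]
ee_rot: [3.024, -0.852, 0.0]
force: [0.4, 0.3, -2.7]
width: 0.191
gripper_force: 50.0
```

```bash
python3 kink.py
```

```text
10.75 [0.4757 0.2072 0.066 ] [ 0.429   0.2816 -2.744 ] [0.277  0.0025 0.1092] hd -31.457532280728753 nut in tool [0.1458 0.0001 0.0161] Mz@nut 0.041525936442653684
kink(img rad, +cw) -0.005868492737530769 inl 26 / 33 scale 1.0044381927487487
31 edges [332 297 333 296 298 331]; 95 edges [340 293 290 291 337 338]; tz [np.float64(0.14111324590953184)]
```

arm_command --deltas '[0,0,-0.0148,0.0018,0.0029,0,5,0,0,-0.0296,0.0037,0.0057,0,5,0,0,-0.0444,0.0056,0.0085,0,5,0,0,-0.0444,0.0056,0.0085,0,5,0,0,-0.0444,0.0056,0.0085,0,5]'

```text
clock: 11.4
position: [0.4811, 0.2154, 0.066]
ee_rot: [2.992, -0.956, 0.0]
force: [0.8, 0.6, -2.6]
width: 0.191
gripper_force: 50.0
```

```bash
python3 kink.py
```

```text
11.4 [0.4811 0.2154 0.066 ] [ 0.8463  0.631  -2.5857] [0.2968 0.0325 0.1304] hd -35.435405772444845 nut in tool [ 0.1458 -0.0001  0.016 ] Mz@nut -0.016008705314092264
kink(img rad, +cw) -0.01364802134641783 inl 14 / 33 scale 0.9998211740343229
31 edges [335 334 336 332 296 341]; 95 edges [339 290 337 293 340 291]; tz [np.float64(0.19858105500479134)]
```

arm_command --deltas '[0,0,-0.0167,0.0023,0.0031,0,5,0,0,-0.0333,0.0046,0.0061,0,5,0,0,-0.0333,0.0046,0.0061,0,5,0,0,-0.0333,0.0046,0.0061,0,5]'

```text
clock: 11.95
position: [0.4855, 0.2212, 0.0659]
ee_rot: [2.966, -1.034, -0.0]
force: [-0.8, -0.4, -1.9]
width: 0.193
gripper_force: 50.0
```

```bash
python3 kink.py; python3 - <<'E'
from h import *
a=cv2.imread("pics/base.png",0); b=cv2.cvtColor(optics.get_image("wrist"),cv2.COLOR_BGR2GRAY)
cv2.imwrite("pics/cur1.png",b)
for r in (33,36): print(a[r,285:350:1].tolist(),"\n",b[r,285:350:1].tolist())
E
```

```text
11.95 [0.4855 0.2212 0.0659] [-0.7749 -0.4163 -1.8876] [0.0424 0.1839 0.0957] hd -38.43269921717602 nut in tool [ 0.1458 -0.0005  0.0159] Mz@nut 0.21332547184367645
kink(img rad, +cw) -0.025644329436907688 inl 7 / 33 scale 0.9736554262763473
31 edges [335 333 318 317 319 336]; 95 edges [291 340 293 338 337 294]; tz [np.float64(0.085413558785899)]
[98, 99, 100, 98, 97, 95, 95, 97, 93, 97, 99, 91, 79, 103, 116, 127, 139, 136, 136, 135, 136, 141, 138, 140, 138, 134, 136, 135, 134, 136, 136, 133, 136, 137, 136, 134, 136, 141, 138, 143, 140, 142, 141, 138, 134, 137, 134, 135, 123, 112, 95, 76, 100, 97, 95, 95, 99, 93, 95, 111, 145, 141, 139, 141, 141] 
 [108, 109, 103, 100, 111, 111, 104, 111, 107, 102, 93, 95, 113, 127, 140, 149, 143, 141, 149, 143, 143, 146, 146, 141, 138, 144, 143, 144, 146, 146, 141, 147, 131, 199, 255, 247, 243, 243, 243, 243, 245, 243, 241, 241, 240, 241, 238, 229, 201, 163, 176, 225, 224, 221, 224, 218, 222, 223, 224, 219, 224, 221, 225, 219, 222]
[95, 94, 100, 97, 97, 98, 96, 98, 99, 100, 96, 90, 78, 104, 114, 130, 138, 137, 136, 137, 138, 139, 139, 139, 135, 136, 135, 135, 134, 136, 135, 136, 136, 135, 139, 136, 137, 137, 139, 145, 140, 140, 141, 142, 137, 136, 138, 134, 122, 111, 88, 74, 100, 97, 96, 97, 96, 96, 89, 88, 106, 142, 142, 138, 140] 
 [105, 105, 107, 103, 106, 103, 99, 104, 107, 103, 93, 98, 113, 131, 142, 145, 143, 143, 143, 141, 139, 149, 140, 144, 144, 141, 142, 142, 145, 142, 141, 147, 142, 141, 141, 140, 203, 251, 245, 244, 244, 244, 243, 240, 241, 241, 239, 228, 204, 161, 178, 228, 224, 222, 220, 223, 222, 221, 224, 220, 221, 219, 220, 227, 242]
```

arm_command --deltas '[0,0,-0.0185,0.0016,0.0018,0,5,0,0,-0.037,0.0033,0.0037,0,5,0,0,-0.0556,0.0049,0.0056,0,5,0,0,-0.0556,0.0049,0.0056,0,5,0,0,-0.0556,0.0049,0.0056,0,5]'

```text
clock: 12.65
position: [0.4905, 0.2272, 0.0659]
ee_rot: [2.918, -1.162, -0.0]
force: [-0.7, 0.5, -1.6]
width: 0.191
gripper_force: 50.0
```

```bash
cat > k2.py <<'E'
from st import *
def mids(g):
    g=g.astype(float); o=[]
    for r in (32,34,36,38):
        p=g[r-1:r+2].mean(0)
        def edge(a,b):
            # darkest dip relative to neighbours 3 px away
            x=np.arange(a,b); d=(p[x-3]+p[x+3])/2-p[x]; return x[np.argmax(d)]
        o.append((edge(286,305),edge(322,343)))
    return o
a=cv2.imread("pics/base.png",0)
b=cv2.cvtColor(np.mean([optics.get_image("wrist") for _ in range(3)],0).astype(np.uint8),cv2.COLOR_BGR2GRAY); cv2.imwrite("pics/cur.png",b)
A,B=np.array(mids(a)),np.array(mids(b)); print(A.tolist(),B.tolist()); print("kink L,R",((A-B)/np.array([44,42,40,38])[:,None]).mean(0))
print("tz",sensors.observe()["ft_torque"][2])
E
python3 k2.py
```

```text
12.65 [0.4905 0.2272 0.0659] [-0.7058  0.499  -1.607 ] [0.0482 0.267  0.1277] hd -43.41745150894911 nut in tool [ 0.1457 -0.0054  0.0159] Mz@nut 0.14093175781101702
[[297, 335], [297, 336], [297, 336], [297, 336]] [[291, 331], [291, 330], [291, 331], [291, 331]]
kink L,R [0.1468 0.1226]
tz 0.10452366191431127
```

arm_command --deltas '[0,0,0.0185,-0.0016,-0.0019,0,5,0,0,0.037,-0.0033,-0.0037,0,5,0,0,0.0556,-0.0049,-0.0056,0,5,0,0,0.0722,-0.0071,-0.0087,0,5,0,0,0.0889,-0.0094,-0.0118,0,5,0,0,0.1047,-0.0116,-0.0148,0,5,0,0,0.1047,-0.0116,-0.0148,0,5,0,0,0.1047,-0.0116,-0.0148,0,5]'

```text
clock: 13.6
position: [0.4794, 0.2126, 0.0662]
ee_rot: [-3.003, 0.92, -0.001]
force: [0.9, 0.4, -1.9]
width: 0.19
gripper_force: 50.0
```

```bash
python3 k2.py
```

```text
13.6 [0.4794 0.2126 0.0662] [ 0.8955  0.4264 -1.878 ] [ 0.2386 -0.0233  0.1334] hd -34.079860597935266 nut in tool [0.1456 0.     0.0163] Mz@nut 0.008929176035585365
[[297, 335], [297, 336], [297, 336], [297, 336]] [[296, 334], [296, 329], [296, 335], [296, 333]]
kink L,R [0.0245 0.0733]
tz 0.15901415262894592
```

arm_command --deltas '[0,0,0.0139,-0.0017,-0.0027,0,5,0,0,0.0278,-0.0035,-0.0054,0,5,0,0,0.0278,-0.0035,-0.0054,0,5,0,0,0.0278,-0.0035,-0.0054,0,5]'

```text
clock: 14.15
position: [0.4756, 0.2071, 0.0661]
ee_rot: [-3.023, 0.854, 0.0]
force: [-0.0, 1.6, -3.3]
width: 0.193
gripper_force: 50.0
```

```bash
python3 k2.py
```

```text
14.15 [0.4756 0.2071 0.0661] [-0.0002  1.6212 -3.267 ] [0.3122 0.0621 0.1247] hd -31.565535441380806 nut in tool [ 0.1458 -0.0003  0.016 ] Mz@nut -0.07697105506138803
[[297, 335], [297, 336], [297, 336], [297, 336]] [[296, 333], [296, 333], [296, 334], [296, 334]]
kink L,R [0.0245 0.0549]
tz 0.14018323958158566
```

arm_command --deltas '[0,0,-0.025,0.0031,0.0047,0,5,0,0,-0.05,0.0064,0.0095,0,5,0,0,-0.0833,0.0091,0.013,0,5,0,0,-0.1167,0.012,0.0165,0,5,0,0,-0.136,0.0138,0.0184,0,5,0,0,-0.1556,0.0156,0.0202,0,5,0,0,-0.1556,0.0156,0.0202,0,5,0,0,-0.1556,0.0156,0.0202,0,5,0,0,-0.1556,0.0156,0.0202,0,5]'

```text
clock: 15.2
position: [0.491, 0.2275, 0.0661]
ee_rot: [-2.897, 1.215, 0.0]
force: [-0.2, 2.8, -1.2]
width: 0.193
gripper_force: 50.1
```

```bash
cp pics/cur.png pics/str.png; python3 k2.py; python3 - <<'E'
import cv2,numpy as np
a,b,c=[cv2.imread(f"pics/{n}.png",0)[0:130,250:385] for n in("base","str","cur")]
cv2.imwrite("pics/cmp.png",cv2.resize(np.hstack([b,c]),None,fx=2.9,fy=4,interpolation=cv2.INTER_CUBIC))
E
```

```text
15.2 [0.491  0.2275 0.0661] [-0.2467  2.7952 -1.2424] [0.7908 0.1381 0.331 ] hd -45.491573473739166 nut in tool [ 0.1452 -0.0101  0.016 ] Mz@nut 0.05025856881415946
[[297, 335], [297, 336], [297, 336], [297, 336]] [[286, 326], [286, 326], [287, 327], [287, 326]]
kink L,R [0.2563 0.2327]
tz 0.33806832825676936
```

View pics/cmp.png

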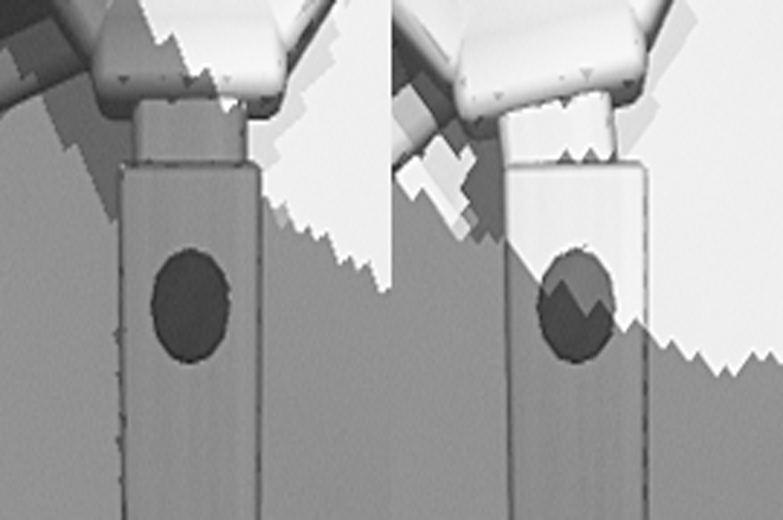

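The comparison (left straight, right loaded) shows a clear break-over: the neck has shifted left about 7 px relative to the clevis, roughly 0.16 rad. The first break-over was smaller, so I'll do one more ease and break-over cycle to be safe.

arm_command --deltas '[0,0,0.0389,-0.0036,-0.0037,0,5,0,0,0.0722,-0.0065,-0.0072,0,5,0,0,0.1056,-0.0092,-0.0107,0,5,0,0,0.1306,-0.0124,-0.0154,0,5,0,0,0.1556,-0.0156,-0.0202,0,5,0,0,0.1556,-0.0156,-0.0202,0,5,0,0,0.1556,-0.0156,-0.0202,0,5,0,0,0.1556,-0.0156,-0.0202,0,5]'

```text
clock: 16.15
position: [0.4759, 0.2071, 0.0661]
ee_rot: [-3.023, 0.856, -0.0]
force: [-0.1, 0.3, -1.9]
width: 0.19
gripper_force: 50.0
```

```bash
python3 k2.py;cp pics/cur.png pics/str2.png
```

```text
16.15 [0.4759 0.2071 0.0661] [-0.1158  0.2845 -1.9137] [0.3077 0.006  0.1255] hd -31.624770659521097 nut in tool [ 0.1456 -0.0002  0.0161] Mz@nut 0.09905001664096268
[[297, 335], [297, 336], [297, 336], [297, 336]] [[296, 334], [296, 335], [296, 335], [296, 330]]
kink L,R [0.0245 0.0574]
tz 0.13195745213529803
```

arm_command --deltas '[0,0,-0.025,0.0031,0.0047,0,5,0,0,-0.05,0.0064,0.0095,0,5,0,0,-0.0833,0.0091,0.013,0,5,0,0,-0.1167,0.012,0.0165,0,5,0,0,-0.136,0.0138,0.0184,0,5,0,0,-0.1556,0.0156,0.0202,0,5,0,0,-0.1556,0.0156,0.0202,0,5,0,0,-0.1556,0.0156,0.0202,0,5,0,0,-0.1556,0.0156,0.0202,0,5]'

```text
clock: 17.2
position: [0.491, 0.2275, 0.066]
ee_rot: [-2.897, 1.215, 0.0]
force: [-1.2, 3.0, -2.8]
width: 0.19
gripper_force: 50.1
```

```bash
python3 k2.py
```

```text
17.2 [0.491  0.2275 0.066 ] [-1.1704  2.9543 -2.7796] [0.7053 0.2665 0.3251] hd -45.507032602288234 nut in tool [ 0.1452 -0.0101  0.016 ] Mz@nut 0.1159283796447995
[[297, 335], [297, 336], [297, 336], [297, 336]] [[286, 326], [286, 326], [287, 326], [287, 326]]
kink L,R [0.2563 0.2389]
tz 0.3548145804340547
```

arm_command --deltas '[0,0,0.0389,-0.0036,-0.0037,0,5,0,0,0.0722,-0.0065,-0.0072,0,5,0,0,0.1056,-0.0092,-0.0107,0,5,0,0,0.1306,-0.0124,-0.0154,0,5,0,0,0.1556,-0.0156,-0.0202,0,5,0,0,0.17,-0.0172,-0.023,0,5,0,0,0.1834,-0.0188,-0.0257,0,5,0,0,0.1834,-0.0188,-0.0257,0,5,0,0,0.1834,-0.0188,-0.0257,0,5]'

```text
clock: 18.25
position: [0.4726, 0.2016, 0.0661]
ee_rot: [-3.041, 0.789, -0.0]
force: [1.1, 0.3, -2.2]
width: 0.193
gripper_force: 50.0
```

```bash
python3 k2.py
```

```text
18.25 [0.4726 0.2016 0.0661] [ 1.1297  0.3281 -2.2287] [0.2583 0.0971 0.1078] hd -29.108433133474204 nut in tool [ 0.1457 -0.0003  0.0161] Mz@nut -0.013736611706520532
[[297, 335], [297, 336], [297, 336], [297, 336]] [[298, 334], [296, 334], [296, 334], [296, 334]]
kink L,R [0.0131 0.0432]
tz 0.04936738136815267
```

arm_command --deltas '[0,0,0,-0.0044,0.0024,0,5,0,0,0,-0.0087,0.0048,0,5,0,0,0,-0.0131,0.0073,0,5,0,0,0,-0.0175,0.0097,0,5,0,0,0,-0.0219,0.0121,0,5,0,0,0,-0.0262,0.0145,0,5,0,0,0,-0.035,0.0194,0,5,0,0,0,-0.0437,0.0242,0,5,0,0,0,-0.0525,0.0291,0,5,0,0,0,-0.0525,0.0291,0,5,0,0,0,-0.0525,0.0291,0,5]'

```text
clock: 19.5
position: [0.4198, 0.2309, 0.0661]
ee_rot: [-3.041, 0.787, -0.0]
force: [0.2, -0.8, -2.8]
width: 0.189
gripper_force: 50.0
```

```bash
python3 k2.py; python3 meas.py | sed -n '/grip/p'; python3 - <<'E'
from h import *
# mat centre from w1-ish corners (scene+side average)
a=plane("scene",[(257,249),(366,295),(332,335),(215,281)],.003);b=plane("side",[(362+29-0,235),(267,266),(237,236),(362,205)],.003)
print(a.mean(0),b.mean(0)); import pickle
s,c=pickle.load(open("pics/w1.pkl","rb")); q=plane("wrist",[(109,8),(235,1),(256,243),(148,249)],.003,c); print(q,q.mean(0))
E
```

```text
19.5 [0.4198 0.2309 0.0661] [ 0.1633 -0.8431 -2.8445] [ 0.1726  0.1309 -0.0329] hd -29.0120414307796 nut in tool [0.206  0.     0.0162] Mz@nut 0.10263706980059925
[[297, 335], [297, 336], [297, 336], [297, 336]] [[297, 335], [297, 335], [297, 334], [297, 340]]
kink L,R [ 0.     -0.0079]
tz -0.006199764910944508
grip [0.491  0.3237 0.015 ] 0.11242672754374987 heading 30.299604092038425
[0.5229306  0.35229092 0.003     ] [0.53237538 0.34807406 0.003     ]
[[0.62156493 0.46244866 0.003     ]
 [0.67147948 0.34251367 0.003     ]
 [0.43325367 0.24426429 0.003     ]
 [0.38308818 0.36240257 0.003     ]] [0.52734657 0.3529073  0.003     ]
```

Withdrawn cleanly. Next I'll carry it to the mat centre (0.527, 0.353), heading about 23°, and lay it down.

arm_command --deltas '[0,0,0,0,0,0.015,5,0,0,0.05,0,0.01,0.025,5,0,0,0.12,0.005,0.02,0.025,5,0,0,0.19,0.012,0.032,0.025,5,0,0,0.26,0.018,0.045,0.025,5,0,0,0.33,0.024,0.055,0.02,5,0,0,0.4,0.03,0.066,0.015,5,0,0,0.47,0.036,0.078,0.01,5,0,0,0.54,0.04,0.088,0,5,0,0,0.5778,0.042,0.094,0,5,0,0,0.5778,0.042,0.094,0,5,0,0,0.5778,0.042,0.094,0,5]'

```text
clock: 20.85
position: [0.4622, 0.324, 0.0659]
ee_rot: [3.079, 0.621, -0.0]
force: [-0.4, -0.0, -3.1]
width: 0.195
gripper_force: 50.0
```

arm_command --deltas '[0,0,0,0,0,-0.012,5,0,0,0,0,0,-0.022,5,0,0,0,0,0,-0.03,5,0,0,0,0,0,-0.034,5,0,0,0,0,0,-0.037,5,0,0,0,0,0,-0.037,5]'

```text
clock: 21.45
position: [0.4618, 0.3245, 0.0286]
ee_rot: [3.078, 0.625, -0.001]
force: [0.3, 0.3, -2.5]
width: 0.187
gripper_force: 50.0
```

```bash
python3 st.py
```

```text
21.45 [0.4618 0.3245 0.0286] [ 0.3418  0.2526 -2.4825] [-0.0793  0.1608  0.0287] hd 22.942037482936403 nut in tool [ 0.0519  0.2321 -0.0214] Mz@nut -0.07233181393480921
```

arm_command --deltas '[0,0,0,0,0,-0.001,5,0,0,0,0,0,-0.0022,5,0,0,0,0,0,-0.0022,5,0,0,0,0,0,-0.0022,30,0,0,0,0,0,-0.0022,50,0,0,0,0,0,-0.0022,60,0,0,0,0,0,-0.0022,60,0,0,0,0,0,-0.0022,60,0,0,0,0,0,-0.0022,60]'

```text
clock: 22.35
position: [0.462, 0.3247, 0.0269]
ee_rot: [-3.079, -0.625, -0.0]
force: [0.2, -0.1, -0.4]
width: 0.635
gripper_force: 0.0
```

arm_command --deltas '[0,0,0,0,0,0.02,60,0,0,0,0,0,0.05,60,0,0,0,0,0,0.09,60,0,0,0,0,0,0.13,60,0,0,0,-0.03,-0.01,0.17,60,0,0,0,-0.06,-0.02,0.2,60,0,0,0,-0.06,-0.02,0.2,60,0,0,0,-0.06,-0.02,0.2,60,0,0,0,-0.06,-0.02,0.2,60]'

```text
clock: 23.25
position: [0.4023, 0.3044, 0.226]
ee_rot: [3.078, 0.624, -0.001]
force: [0.6, 0.7, 0.0]
width: 0.655
gripper_force: 0.0
```

```bash
python3 snap.py w9; python3 - <<'E'
from h import *
import pickle
np.set_printoptions(precision=4,suppress=True)
s,c=pickle.load(open("pics/w9.pkl","rb")); im=cv2.imread("pics/w9.png"); g=cv2.cvtColor(im,cv2.COLOR_BGR2GRAY)
print(pix("wrist",[[.462,.3245,.011],[.5955,.381,.011],[.54,.357,.015]],c))
m=((g<55)*255).astype(np.uint8); m[280:]=0
for k in cv2.findContours(m,0,1)[0]:
    if cv2.contourArea(k)>600:
        r=cv2.minAreaRect(k); b=cv2.boxPoints(r); b=b[np.argsort(b[:,1])]; P=plane("wrist",[(b[0]+b[1])/2,(b[2]+b[3])/2],.015,c); d=P[0]-P[1]
        print(r,P.mean(0),np.linalg.norm(d),np.degrees(np.arctan2(d[1],d[0])))
sd=optics.get_image("side"); cv2.imwrite("pics/sd9.png",sd)
# bystander regions unchanged?
a=cv2.imread("pics/side0.png"); 
for n,(u0,u1,v0,v1) in dict(tee=(262,290,295,316),marker=(230,260,310,385),term=(428,444,253,272)).items():
    print(n,np.abs(a[v0:v1,u0:u1].astype(int)-sd[v0:v1,u0:u1]).mean())
E
```

```text
23.25 [0.40228106 0.30439519 0.22598238] [ 3.07824045e+00  6.24077250e-01 -1.12586551e-03] [0.59052223 0.71690654 0.02629698] 0.6547429291757242
[[322.5206 131.1492]
 [323.3454 -80.7336]
 [323.705   12.4518]]
((23.999996185302734, 225.49996948242188), (47.99999237060547, 106.99998474121094), 0.0) [0.2941 0.5224 0.015 ] 0.09277971200588678 12.89626860986431
((594.6483764648438, 66.06175994873047), (131.44039916992188, 52.22003173828125), 65.29756927490234) [0.5851 0.1527 0.015 ] 0.10116083010147153 56.42173010644072
((322.0072021484375, 99.2736587524414), (158.22779846191406, 206.0690460205078), 2.6718647480010986) [0.4796 0.3327 0.015 ] 0.15159837462065356 20.346333650583478
tee 48.94954648526077
marker 22.433333333333334
term 5.911184210526316
```

No picture views left, so I'll return to the w1 camera pose and check the result numerically against the w1 image.

arm_command --deltas '[0,0,-0.01,0.02,-0.02,0.03,60,0,0,-0.02,0.05,-0.045,0.06,60,0,0,-0.03,0.08,-0.07,0.09,80,0,0,-0.0356,0.1,-0.09,0.115,91,0,0,-0.0356,0.119,-0.104,0.13,91,0,0,-0.0356,0.119,-0.104,0.13,91,0,0,-0.0356,0.119,-0.104,0.13,91,0,0,-0.0356,0.119,-0.104,0.13,91]'

```text
clock: 24.15
position: [0.52, 0.2015, 0.3552]
ee_rot: [3.094, 0.541, -0.004]
force: [0.5, -0.5, -0.7]
width: 0.991
gripper_force: 0.0
```

```bash
python3 snap.py w10; python3 - <<'E'
from h import *
import pickle
np.set_printoptions(precision=4,suppress=True)
s,c=pickle.load(open("pics/w10.pkl","rb")); im=cv2.imread("pics/w10.png"); g=cv2.cvtColor(im,cv2.COLOR_BGR2GRAY)
e=pix("wrist",[[.462,.3245,.015],[.54,.357,.015]],c); print(e.round(1).tolist())
m=np.zeros_like(g); u,v=e[0].astype(int); m[v-65:v+70,u-45:u+40]=(g[v-65:v+70,u-45:u+40]<50)
k=max(cv2.findContours(m,0,1)[0],key=cv2.contourArea); r=cv2.minAreaRect(k); print(r)
b=cv2.boxPoints(r); b=b[np.argsort(b[:,1])]; P=plane("wrist",[(b[0]+b[1])/2,(b[2]+b[3])/2],.015,c); d=P[0]-P[1]
h=np.arctan2(d[1],d[0]); print("grip",P.mean(0),np.linalg.norm(d),np.degrees(h))
J=P.mean(0)+.145*np.array([np.cos(h),np.sin(h),0]); M=np.array([.5273,.3529]); t=np.radians(22.4); Rm=np.array([[np.cos(t),np.sin(t)],[-np.sin(t),np.cos(t)]])
print("mat frame grip,jaw",Rm@(P.mean(0)[:2]-M),Rm@(J[:2]-M))
# jaw: bright steel symmetric about axis? columns of bright pixels on line across prongs 
n=np.array([-np.sin(h),np.cos(h),0])
for x in(.14,.15,.158):
    L=np.linspace(-.035,.035,71); q=pix("wrist",[P.mean(0)*[1,1,0]+[0,0,.014]+x*d/np.linalg.norm(d)+l*n for l in L],c).round().astype(int)
    w=[(g[b_,a_] if 0<=b_<480 else -1) for a_,b_ in q]; print(x,w)
a=cv2.imread("pics/w1.png")
for nme,(u0,u1,v0,v1) in dict(tee=(308,346,230,270),marker=(328,420,272,325),coupler=(330,490,45,195)).items():
    T=a[v0:v1,u0:u1]; R=cv2.matchTemplate(im[v0-20:v1+20,u0-20:u1+20],T,cv2.TM_CCOEFF_NORMED); _,mx,_,loc=cv2.minMaxLoc(R); print(nme,mx,np.array(loc)-20)
A=cv2.imread("pics/side0.png"); B=optics.get_image("side"); T=A[250:275,425:448]; _,mx,_,loc=cv2.minMaxLoc(cv2.matchTemplate(B[230:295,405:468],T,cv2.TM_CCOEFF_NORMED)); print("term",mx,np.array(loc)-20)
E
```

```text
24.15 [0.51999124 0.20149971 0.3552412 ] [ 3.09444763  0.54060911 -0.00440658] [ 0.47931865 -0.49694153 -0.73381945] 0.9911835029114877
[[195.5, 197.6], [185.8, 119.3]]
((195.95458984375, 190.1440887451172), (115.84706115722656, 21.147523880004883), 82.7249984741211)
grip [0.4682 0.3254 0.015 ] 0.12901029514799403 22.900959318439817
mat frame grip,jaw [-0.0651 -0.0029] [ 0.0799 -0.0016]
0.14 [np.uint8(98), np.uint8(97), np.uint8(94), np.uint8(98), np.uint8(104), np.uint8(100), np.uint8(104), np.uint8(109), np.uint8(62), np.uint8(26), np.uint8(77), np.uint8(124), np.uint8(155), np.uint8(155), np.uint8(163), np.uint8(156), np.uint8(155), np.uint8(150), np.uint8(139), np.uint8(118), np.uint8(83), np.uint8(85), np.uint8(94), np.uint8(95), np.uint8(95), np.uint8(93), np.uint8(97), np.uint8(93), np.uint8(96), np.uint8(89), np.uint8(92), np.uint8(94), np.uint8(95), np.uint8(97), np.uint8(93), np.uint8(86), np.uint8(92), np.uint8(93), np.uint8(92), np.uint8(94), np.uint8(94), np.uint8(94), np.uint8(98), np.uint8(93), np.uint8(92), np.uint8(94), np.uint8(85), np.uint8(90), np.uint8(102), np.u
[... 1784 characters left out ...]
.uint8(101), np.uint8(93), np.uint8(92), np.uint8(92), np.uint8(87), np.uint8(90), np.uint8(90), np.uint8(95), np.uint8(95), np.uint8(89), np.uint8(95), np.uint8(92), np.uint8(90), np.uint8(92), np.uint8(93), np.uint8(99), np.uint8(92), np.uint8(90), np.uint8(93), np.uint8(92), np.uint8(93), np.uint8(70), np.uint8(50), np.uint8(34), np.uint8(47), np.uint8(81), np.uint8(130), np.uint8(142), np.uint8(142), np.uint8(141), np.uint8(139), np.uint8(137), np.uint8(128), np.uint8(123), np.uint8(98), np.uint8(87), np.uint8(94), np.uint8(91), np.uint8(92), np.uint8(90)]
tee 0.40754956007003784 [ 1 -1]
marker 0.45795559883117676 [-20 -11]
coupler 0.8146402835845947 [ 2 -1]
term 0.8560761213302612 [0 0]
```

```bash
python3 -c "
from cell import arm; print(arm.sign_off())"
```

```text
the job is handed in; nothing more can be done
None
```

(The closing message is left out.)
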